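# Polish a probe tip in stones and hold it level for inspection

## Robot

A 6-joint arm with a two-finger parallel gripper is mounted at the origin on the work surface. World frame = base frame: x ahead of the robot, y to its left, z up, the work surface at z = 0. Lengths are in mm, angles in rad, forces in N, time in s.
With the tool pointing down it reaches from about 400 to 925 mm from the base axis. Payload 12.5 kg.
Tool frame: the origin (TCP) lies midway between the tips of the shut fingers; the grasp point (between the pads) lies 19 mm behind it (env.tcp_to_grasp is the distance from the TCP to the grasp point, in mm); z points along the fingers, y is the line along which they close (so a half turn about z gives the same grasp; the last joint's range is limited). The gripper opens to 95 mm and grips with 3 to 60 N. Pads are 20 mm wide; open, the fingers measure 119 mm over their backs; the gripper's body (75 mm by 180 mm) begins 59 mm behind the grasp point.
Start: joints at [-1.27, 0.491, 1.559, -0, 1.092, -0.106], TCP at [247.319, -574.003, 214.661] pointing down, gripper open.
Joint ranges: [-3.1, 3.1], [-0.84, 2.19], [0.05, 2.79], [-1.13, 4.28], [0.06, 2.93], [-2.69, 2.69]. Speed limits (rad/s): [2.22, 2.22, 2.79, 3.14, 3.14, 3.14].

## Interface

Orientations are given as [roll, pitch, yaw] about the fixed x, y, z axes, in that order (R = Rz(yaw) Ry(pitch) Rx(roll)).
In Python, from cell import env gives the robot as it stands. The module is installed in compiled form; this text tells all that it offers.
- The arm moves only by the tool step_arm, never from a script. Its argument "plan" is a list that holds one entry, the list of rows, each a list of 5 numbers: the shift along the tool's x, y, z in mm, then the turn about the tool's z in degrees, then the opening, from -1 (shut) to 1 (fully open). A call has 1 to 8 rows; each row is the pose to reach, as a shift and turn from the pose commanded when the call began, along the tool's axes at that moment; what a row does not reach only later rows make up. A row lasts 1/12 s, in which the tool goes at most 41.7 mm and 7.16 degrees, less where a joint would pass 70% of its speed; a pose out of reach is approached as far as the arm can. A call with a gripper value outside its range is refused whole. The fingers move at their own pace and stop on an object; the grip force is fixed at half the most. Time passes only in rows, so rows that repeat a pose let the fingers close. It gives the time, the measured TCP pose, the force, the opening and the grip force at its end, in the units of the state.
- env.state(): the state, without advancing time (a new reading comes with each control period).
- env.read_camera(name): name is "side" or "top" or "wrist"; returns the picture (384x512x3 uint8, blue, green, red); there is no depth.
- env.get_calibration(name): a dict with "K" (3x3 intrinsics, pixels), "extrinsics" (4x4, takes a point from world to camera coordinates). Camera axes: x right, y up, looking along -z (the intrinsics and any distortion apply to the point x, -y, -z); pixel columns grow to the right and rows downward; lengths in mm; the calibration is good to about 2 mm. A picture is of the moment at which its call begins: read the wrist's pose just before it. get_calibration takes no time and is no camera call; for the wrist camera it gives the pose at the moment of the call.
- env.job_done(): hands the job in; it is judged then, once.
The state is a dict: "t": time; "joints": joint angles; "qvel": joint speeds; "tau": joint torques, N m; "eef_pos": TCP position; "tcp_rot": TCP orientation; "ft_force": force on the tool from outside, world axes, zero at the start; "moment": the same for the moment, N m; "opening": opening from 0.0 (shut) to 1.0 (fully open); "grip_force": force on a finger pad.
Only numpy, scipy, OpenCV 4.12 (cv2) and the standard library are available. Lean on these libraries where they do the work, as an engineer would, in place of code of your own. Each camera call takes 0.05 s, during which the arm holds its last target. There are 200 camera calls.

## Task

Draw the orange-handled wand out of its inclined blue holder, dip its brass tip into the white bowl and stir the polishing stones right round, well off the middle, until nearly all of them have been pushed a good 2 cm or more from where they lay, keeping every stone in the bowl and touching the stones only with the wand. Then lift the wand out, turn it level and finish while still holding it there, still and gripped by its handle, with the brass tip over the white green-edged inspection mat and the whole wand at least 15 cm above the table. Leave the other things on the bench alone.

Things in the scene. Friction and masses are not known exactly. Their poses are not given: they have to be found in the camera images.
- wand_grip (a point): Centre of the wand's orange square handle (18 x 18 x 110 mm, black band near its end), on the wand's axis, 130 mm from the tip's end. Its z axis runs along the wand from tip to handle end; x and y are square to the handle's flat sides. Seated in the holder the wand leans 45 degrees, handle up and roughly towards the robot, y level.
- wand_tip (a point): Centre of the flat end of the wand's brass tip, 130 mm from wand_grip along -z; same axes as wand_grip.
- wand: The whole wand, straight, 185 mm long, about 105 g, heavy at the tip: brass tip 16 mm thick, 30 mm long; then steel shaft 8 mm thick, 45 mm long; then the handle. Origin and axes as wand_tip.
- holder: Fixed steel base plate 130 x 80 x 8 mm with a square blue socket leaning 45 degrees. Origin on the table straight below the seated wand's handle centre (113 mm up). x: level, from the wand's handle to its tip; z up. Socket 22 mm wide inside, walls 4 mm, takes 88 mm of the wand, which slides out freely along its own axis (2 mm play each side); the handle's upper 97 mm stand out.
- socket_floor (a point): Middle of the socket's inner floor, where the seated wand's tip rests, 92 mm along x and 22 mm up from the holder's origin.
- bowl_mid (a point): Centre of the inner floor of the round white bowl, 6 mm above the table. Bowl: fixed, 45 mm high, wall 5 mm, inside radius 61 mm at the floor and 67 mm at the rim. The stones lie scattered in a ring some 40 mm from this point; at the start no stone is within 20 mm of it.
- bowl: The bowl itself; origin on the table below bowl_mid, z up, round so its yaw does not matter.
- mat_mid (a point): Centre of the top of the fixed square white inspection mat with green edges, 180 x 180 mm, 3 mm thick, lying flat.
- stone0: One loose polishing stone, origin at its centre: a short cylinder 18 mm thick and 17 mm high, 12 g, standing in the bowl at the start.
- stone1: One loose polishing stone, origin at its centre: a short cylinder 18 mm thick and 17 mm high, 12 g, standing in the bowl at the start.
- stone2: One loose polishing stone, origin at its centre: a short cylinder 18 mm thick and 17 mm high, 12 g, standing in the bowl at the start.
- stone3: One loose polishing stone, origin at its centre: a short cylinder 18 mm thick and 17 mm high, 12 g, standing in the bowl at the start.
- stone4: One loose polishing stone, origin at its centre: a short cylinder 18 mm thick and 17 mm high, 12 g, standing in the bowl at the start.
- stone5: One loose polishing stone, origin at its centre: a short cylinder 18 mm thick and 17 mm high, 12 g, standing in the bowl at the start.
- stone6: One loose polishing stone, origin at its centre: a short cylinder 18 mm thick and 17 mm high, 12 g, standing in the bowl at the start.
- tape: Yellow tape roll lying flat, 90 mm across, 22 mm high, loose; not to be disturbed. Origin under its centre.
- board: Small green circuit board, 70 x 50 mm, 16 mm high, loose; not to be disturbed. Origin under its centre.
- driver: Screwdriver lying on the table, loose; not to be disturbed. Origin under its middle.
- oil: Clear bottle, 48 mm thick, 130 mm high, loose; not to be disturbed. Origin under its centre.
- carton: Small cardboard carton 100 x 80 x 60 mm, loose; not to be disturbed. Origin under its centre.
There are look-alikes about, which are no part of the job. What is shaped like the wand but purple is not meant.

How it is judged:
By the outcome, as a careful person would: the job done as asked, in the order asked, and still so for the second after the job is handed in, while the arm keeps its last pose, push and grip.
It also fails if it takes over 66 s, if anything falls off the work surface, if the arm or the gripper's body presses on something with over 40 N, if the wrist force passes 120 N, or if a joint passes its speed limit or range.

## Working session

There is one attempt and no reset: what is moved stays moved. The work goes in short steps, Python scripts to look and compute and a tool call to move; the robot and the scene stay as the last step left them, time stands still between calls to the robot, and variables do not carry over. Pictures are saved under pics/ and viewed, at most 10 in all, crops included, and the job is handed in when it is done.

Besides the shell and the picture viewer there is one more tool, called after "Emit:" in YAML: its name, and indented under it one key for each argument. step_arm: Moves the arm, as the interface text tells. Its arguments: {"type":"object","properties":{"plan":{"type":"array"}},"required":["plan"]}

```bash
mkdir -p pics; cat > h.py <<'E'
import numpy as np, cv2
from cell import env
def cal(n):
    c=env.get_calibration(n); return np.array(c["K"],float),np.array(c["extrinsics"],float),c
def ray(n,uv,c=None):
    K,E,_=c or cal(n); R,t=E[:3,:3],E[:3,3]
    d=np.linalg.inv(K)@np.array([uv[0],uv[1],1.]); d=np.array([d[0],-d[1],-d[2]])
    return -R.T@t, R.T@d/np.linalg.norm(d)
def onz(n,uv,z,c=None):
    o,d=ray(n,uv,c); return o+d*(z-o[2])/d[2]
def proj(n,P,c=None):
    K,E,_=c or cal(n); p=E[:3,:3]@np.array(P,float)+E[:3,3]; p=K@[p[0],-p[1],-p[2]]; return p[:2]/p[2]
def two(n1,a,n2,b):
    o1,d1=ray(n1,a);o2,d2=ray(n2,b)
    s=np.linalg.lstsq(np.c_[d1,-d2],o2-o1,rcond=None)[0]
    p,q=o1+d1*s[0],o2+d2*s[1]; return (p+q)/2,np.linalg.norm(p-q)
E
python3 - <<'E'
from h import *
for n in("top","side"):
    im=env.read_camera(n); cv2.imwrite(f"pics/{n}0.png",im); c=cal(n); print(n,c[0].tolist(),[k for k in c[2]], (-c[1][:3,:3].T@c[1][:3,3]).round())
s=env.state(); print(s)
cv2.imwrite("pics/both0.png",np.hstack([cv2.imread("pics/top0.png"),cv2.imread("pics/side0.png")])[:, :])
E
```

```text
top [[418.2893266649775, 0.0, 250.05729356507405], [0.0, 418.2893266649775, 186.19415632677723], [0.0, 0.0, 1.0]] ['K', 'extrinsics'] [  95.  -18. 1530.]
side [[472.24704874493415, 0.0, 258.39058522177936], [0.0, 472.24704874493415, 180.5352192733544], [0.0, 0.0, 1.0]] ['K', 'extrinsics'] [  324. -1047.  1231.]
{'t': 0.1, 'joints': array([-1.26956428e+00,  4.91543295e-01,  1.55937980e+00, -1.11220742e-06,
        1.09171547e+00, -1.05595883e-01]), 'qvel': array([-2.80488958e-04, -4.41817831e-05, -2.94779490e-03,  1.92604312e-03,
        4.02226998e-04,  1.12138055e-03]), 'tau': array([ 3.22789863e-03, -6.13621616e+01, -2.58605146e+01,  6.94207102e-02,
        4.70197177e-02, -4.90980176e-05]), 'eef_pos': array([ 247.27050919, -573.77256323,  214.09584124]), 'tcp_rot': array([-3.14055246e+00, -1.09258218e-04,  4.06828387e-01]), 'ft_force': array([ 0.40850655,  0.2977314 , -0.25649439]), 'moment': array([-0.01300787, -0.00707786,  0.02268957]), 'grip_force': 0.0, 'opening': 1.0002949447823004}
```

View pics/top0.png

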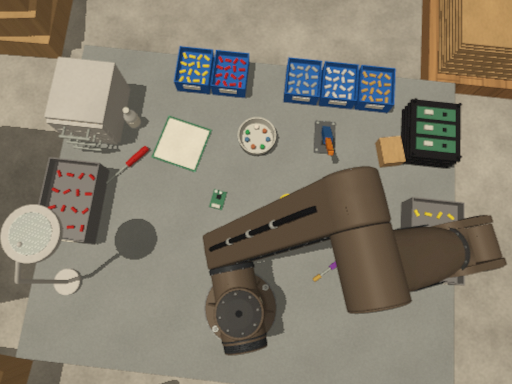

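View pics/side0.png

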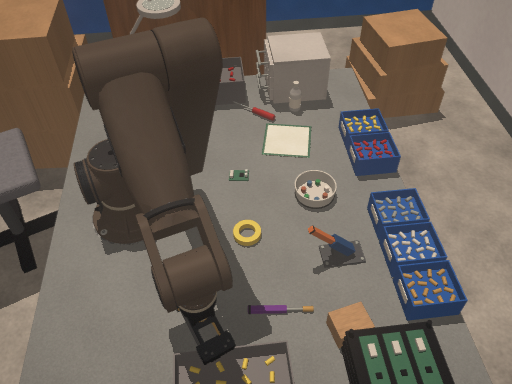

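The top view shows the bowl at (258,136), the holder and wand at (325,138)–(332,153), and the mat at (183,143). In the side view the bowl is at (315,187), the orange handle runs (310,229)–(334,242), and the mat is at (288,140).

```bash
python3 - <<'E'
from h import *
T=cv2.imread("pics/top0.png");S=cv2.imread("pics/side0.png")
def mask(im,lo,hi,box):
    x0,y0,x1,y1=box; m=cv2.inRange(cv2.cvtColor(im,cv2.COLOR_BGR2HSV),lo,hi); z=np.zeros_like(m); z[y0:y1,x0:x1]=m[y0:y1,x0:x1]; return z
def big(m): return max(cv2.findContours(m,0,2)[0],key=cv2.contourArea)
O={}
for n,im,b in(("top",T,(310,115,345,170)),("side",S,(300,220,350,255))):
    for nm,lo,hi in(("orange",(3,140,80),(16,255,255)),("blue",(100,100,40),(125,255,255))):
        m=mask(im,lo,hi,b); p=np.argwhere(m)[:,::-1].astype(float); c=p.mean(0); w=np.linalg.eigh(np.cov((p-c).T))[1][:,1]; s=(p-c)@w
        O[n,nm]=(c,c+w*s.min(),c+w*s.max()); print(n,nm,len(p),[q.round(1) for q in O[n,nm]])
print("handle ctr",two("top",O["top","orange"][0],"side",O["side","orange"][0]))
print("blue ctr",two("top",O["top","blue"][0],"side",O["side","blue"][0]))
# bowl rim & mat
for n,im,b in(("top",T,(230,110,285,160)),("side",S,(285,165,345,210))):
    m=mask(im,(0,0,150),(180,70,255),b); m=cv2.morphologyEx(m,3,np.ones((9,9))); e=cv2.fitEllipse(cv2.convexHull(big(m))); print(n,e)
    print("bowl at z45",onz(n,e[0],45).round(1), "z25",onz(n,e[0],25).round(1))
for n,im,b in(("top",T,(145,110,220,175)),("side",S,(255,115,320,165))):
    m=mask(im,(20,0,170),(100,70,255),b); M=cv2.moments(big(m),True); r=cv2.boxPoints(cv2.minAreaRect(big(m)))
    print("mat",onz(n,(M["m10"]/M["m00"],M["m01"]/M["m00"]),3).round(1),[onz(n,q,3)[:2].round() for q in r])
t=cv2.resize(T[105:175,225:345],None,fx=6,fy=6,interpolation=2);s=cv2.resize(S[165:275,280:375],None,fx=4.5,fy=4.5,interpolation=2)
s=s[:, :]; c=np.zeros((t.shape[0]+0,720,3),np.uint8); cv2.imwrite("pics/c1.png",t); 
E
```

```text
top orange 104 [array([329.2, 146.4]), array([327.2, 137.7]), array([331.2, 155.2])]
top blue 114 [array([326.2, 132.8]), array([325.5, 125.8]), array([327.1, 142.7])]
side orange 186 [array([321.6, 234.9]), array([333.8, 241.3]), array([308.2, 227.7])]
side blue 77 [array([342.1, 241.2]), array([349.8, 245.6]), array([333.3, 236.2])]
handle ctr (array([ 588.93751588, -252.47262853,  118.13479516]), np.float64(4.306442431173251))
blue ctr (array([ 657.66941854, -246.48138038,   66.9015826 ]), np.float64(3.480783452718158))
top ((252.1179962158203, 136.81727600097656), (49.87266540527344, 59.664947509765625), 73.33821868896484)
bowl at z45 [617.3  24.5  45. ] z25 [624.3  25.1  25. ]
side ((315.1636047363281, 184.7477569580078), (31.096403121948242, 42.62091064453125), 96.38177490234375)
bowl at z45 [630.5  10.   45. ] z25 [635.7  27.8  25. ]
mat [575.9 293.    3. ] [array([516., 392.]), array([682., 360.]), array([638., 194.]), array([474., 229.])]
mat [580.7 297.9   3. ] [array([482., 233.]), array([510., 395.]), array([678., 356.]), array([641., 198.])]
```

View pics/c1.png

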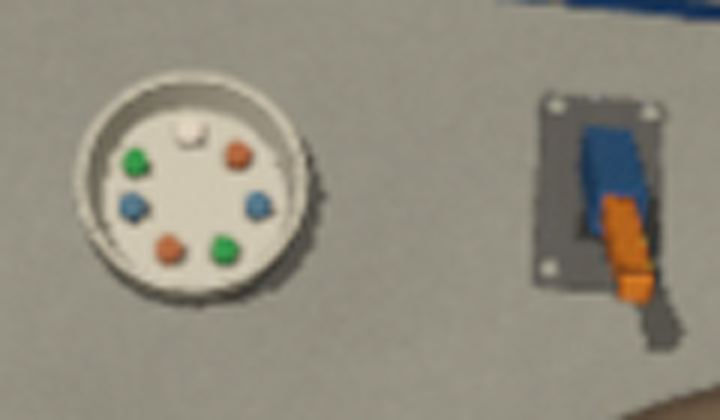

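The crop shows seven stones in a ring inside the bowl. The rim is centred at crop (193,186), which is full-image (257.2,136). The wand lies nearly along the long side of the base plate.

Emit:
step_arm:
  plan:
    - [[37,-13,-5,0,1],[74,-27,-10,0,1],[111,-40,-15,0,1],[148,-53,-20,0,1],[184,-67,-25,0,1],[221,-80,-30,0,1],[258,-93,-35,0,1],[295,-107,-40,0,1]]

```text
t: 0.77
eef_pos: [477.0, -357.5, 254.7]
tcp_rot: [-3.141, 0.0, 0.407]
ft_force: [0.7, -0.6, -0.6]
opening: 1.003
grip_force: 0.0
```

Emit:
step_arm:
  plan:
    - [[37,-13,-5,5,1],[74,-27,-10,10,1],[111,-40,-10,15,1],[140,-52,-10,18,1],[145,-53,-10,18,1],[145,-53,-10,18,1]]

```text
t: 1.27
eef_pos: [589.0, -251.4, 264.0]
tcp_rot: [-3.141, 0.001, 0.096]
ft_force: [-0.3, 0.5, -0.3]
opening: 0.997
grip_force: 0.0
```

```bash
python3 - <<'E'
from h import *
s=env.state();print(s["t"],s["eef_pos"].round(1),s["tcp_rot"].round(4))
c=cal("wrist");im=env.read_camera("wrist");cv2.imwrite("pics/w1.png",im)
print((-c[1][:3,:3].T@c[1][:3,3]).round(),c[0][0,0], onz("top",(257.2,136),45))
np.savez("w1.npz",K=c[0],E=c[1])
for n in("top","side"):cv2.imwrite(f"pics/{n}1.png",env.read_camera(n))
for P in((594,-252,113),(686,-246,22)):print(proj("wrist",P,c))
E
```

```text
1.2667 [ 589.  -251.4  264. ] [-3.1412e+00  7.0000e-04  9.6300e-02]
[ 655. -245.  435.] 308.6857215442386 [622.63372744   5.95718275  45.        ]
[263.474583  174.0296757]
[265.54031792  89.48330075]
```

View pics/w1.png

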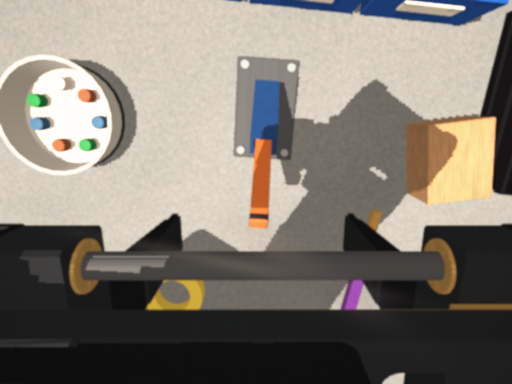

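The wrist view shows the orange handle at (264,140)–(259,227), the plate corners near (237,57), (299,59), (290,159) and (234,157), and the bowl at (60,113).

```bash
python3 - <<'E'
from h import *
im=cv2.imread("pics/w1.png");d=np.load("w1.npz");c=(d["K"],d["E"],0)
hsv=cv2.cvtColor(im,cv2.COLOR_BGR2HSV)
m=cv2.inRange(hsv,(3,140,60),(16,255,255));m[:130]=0;m[232:]=0;m[:,:240]=0;m[:,285:]=0
for r in range(138,230,6):
    x=np.where(m[r])[0]; print(r,x.min() if len(x) else 0,x.max() if len(x) else 0,end="; ")
print()
b=cv2.inRange(hsv,(100,120,40),(125,255,255));b[:70]=0;b[165:]=0;b[:,:240]=0;b[:,290:]=0
for r in range(76,150,8):
    x=np.where(b[r])[0]; print(r,x.min() if len(x) else 0,x.max() if len(x) else 0,end="; ")
print()
# axis: rows -> handle upper-face centre; top face point at grip + s*u + 9*n, u=(-c,.,.707)
for (px,s) in (((263.5,142),None),((259.5,222),None)):
    for z in (113+38.9+6.4,113-29.7+6.4): print(px,z,onz("wrist",px,z,c).round(1))
p=cv2.inRange(hsv,(0,0,60),(180,60,125));p[:,:225]=0;p[:,312:]=0;p[:45]=0;p[170:]=0
for q in((244.5,64),(291.5,68),(240.5,150),(284.5,153)): print("bolt",onz("wrist",q,9,c).round(1))
# bowl: rim ellipse, white
w=cv2.inRange(hsv,(0,0,150),(40,60,255));g=im[40:190,0:130];cv2.imwrite("pics/bw.png",w)
for n,q in(("rimC",(60,113)),):print(onz("wrist",q,45,c))
for q in((36,100),(63,84),(86,95),(99,122),(87,145),(61,145),(40,123)):print("stone",onz("wrist",q,23,c)[:2].round(1))
E
```

```text
138 0 0; 144 255 270; 150 255 270; 156 254 270; 162 255 269; 168 254 269; 174 254 269; 180 253 268; 186 253 268; 192 252 268; 198 252 268; 204 252 267; 210 251 267; 216 0 0; 222 250 267; 228 0 0; 
76 0 0; 84 256 278; 92 255 278; 100 254 278; 108 253 278; 116 253 278; 124 252 277; 132 251 276; 140 251 276; 148 251 275; 
(263.5, 142) 158.3 [ 631.3 -248.2  158.3]
(263.5, 142) 89.7 [ 625.5 -249.    89.7]
(259.5, 222) 158.3 [ 556.3 -251.7  158.3]
(259.5, 222) 89.7 [ 531.9 -253.4   89.7]
bolt [ 715.5 -215.9    9. ]
bolt [ 716.6 -276.8    9. ]
bolt [ 604.7 -219.6    9. ]
bolt [ 606.5 -280.3    9. ]
[632.80981087   1.80778101  45.        ]
stone [644.9  45.4]
stone [667.9   9.8]
stone [657.3 -18.6]
stone [625.  -34.1]
stone [593.5 -17.4]
stone [590.1  16.9]
stone [616.3  42.5]
```

Emit:
step_arm:
  plan:
    - [[1,0,35,3.5,1],[1,0,70,3.5,1],[1,0,105,3.5,1],[1,0,140,3.5,1],[1,0,160,3.5,1],[1,0,170,3.5,1],[1,0,170,3.5,1]]

```text
t: 2.0
eef_pos: [587.7, -253.6, 92.8]
tcp_rot: [-3.14, 0.003, 0.03]
ft_force: [-0.6, -0.1, -0.5]
opening: 0.997
grip_force: 0.0
```

Emit:
step_arm:
  plan:
    - [[0,0,0,0,-1],[0,0,0,0,-1],[0,0,0,0,-1],[0,0,0,0,-1],[0,0,0,0,-1],[0,0,0,0,-1],[0,0,0,0,-1],[0,0,0,0,-1]]

```text
t: 2.67
eef_pos: [589.2, -252.9, 94.8]
tcp_rot: [3.141, -0.0, 0.032]
ft_force: [-0.3, 0.1, 0.3]
opening: 0.493
grip_force: 0.0
```

```bash
python3 - <<'E'
from h import *
s=env.state();print(s["t"],s["eef_pos"].round(1),s["tcp_rot"].round(4),s["opening"],s["grip_force"],s["ft_force"])
c=cal("wrist");cv2.imwrite("pics/w2.png",np.hstack([env.read_camera("wrist")[::1],])) 
E
```

```text
2.6667 [ 589.2 -252.9   94.8] [ 3.1414e+00 -2.0000e-04  3.1600e-02] 0.49315365585925397 0.0 [-0.32501981  0.12818954  0.33615636]
```

View pics/w2.png

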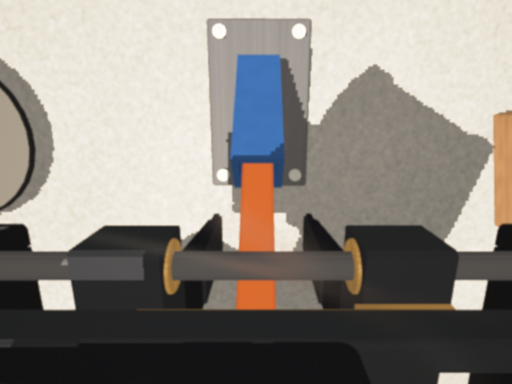

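The handle (columns 240–275) sits between the closing fingers and is well aligned, so I'll finish closing.

Emit:
step_arm:
  plan:
    - [[0,0,0,0,-1],[0,0,0,0,-1],[0,0,0,0,-1],[0,0,0,0,-1],[0,0,0,0,-1],[0,0,0,0,-1],[0,0,0,0,-1],[0,0,0,0,-1]]

```text
t: 3.38
eef_pos: [589.1, -252.2, 94.5]
tcp_rot: [-3.141, 0.0, 0.032]
ft_force: [1.6, 4.7, -0.9]
opening: 0.187
grip_force: 29.9
```

Emit:
step_arm:
  plan:
    - [[-6,0,-6,0,-1],[-14,0,-14,0,-1],[-24,0,-24,0,-1],[-35,0,-35,0,-1],[-46,0,-46,0,-1],[-57,0,-57,0,-1],[-67,0,-67,0,-1],[-75,0,-75,0,-1]]

```text
t: 4.05
eef_pos: [513.0, -255.6, 171.0]
tcp_rot: [3.141, -0.0, 0.031]
ft_force: [-0.1, -1.0, -1.4]
opening: 0.185
grip_force: 30.0
```

Emit:
step_arm:
  plan:
    - [[-5,0,-20,0,-1],[-5,0,-45,0,-1],[-5,0,-70,0,-1],[-5,0,-70,0,-1],[-5,0,-70,0,-1]]

```text
t: 4.47
eef_pos: [509.1, -255.7, 240.9]
tcp_rot: [3.14, -0.002, 0.031]
ft_force: [-1.0, 0.6, -2.1]
opening: 0.191
grip_force: 30.0
```

```bash
python3 - <<'E'
from h import *
s=env.state();print(s["t"],s["eef_pos"].round(1),s["tcp_rot"].round(4),s["opening"],s["grip_force"],s["ft_force"])
S=env.read_camera("side");cv2.imwrite("pics/s2.png",S);T=env.read_camera("top");cv2.imwrite("pics/t2.png",T)
p=proj("side",s["eef_pos"]);q=proj("top",s["eef_pos"]);print(p,q)
def crop(I,p):
    x,y=int(p[0]),int(p[1]);return cv2.resize(I[y-60:y+60,x-60:x+60],(400,400),interpolation=2)
cv2.imwrite("pics/v2.png",np.hstack([crop(S,p),crop(T,q)]))
E
```

```text
4.4667 [ 509.1 -255.7  240.9] [ 3.1399e+00 -2.1000e-03  3.1300e-02] 0.1905263200682648 29.966897070407867 [-0.95869405  0.59840102 -2.14696095]
[295.98625515 211.86770269] [335.69696491 157.50320253]
```

View pics/v2.png

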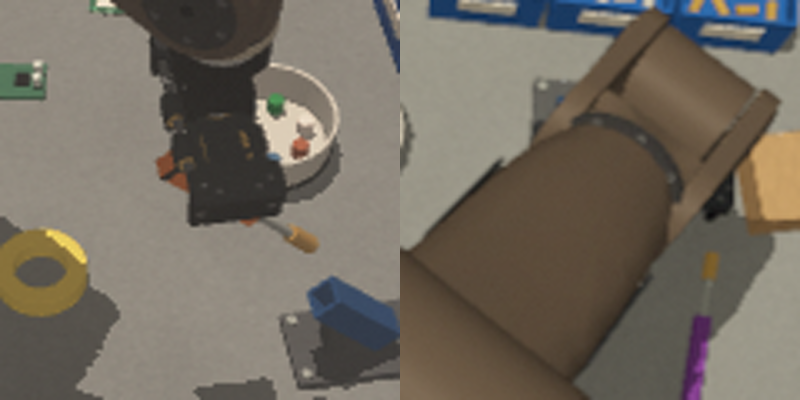

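The wand is held and its brass tip (side crop 303,238) is clear of the holder. Next I'll carry it over the bowl with the yaw at −45°.

Emit:
step_arm:
  plan:
    - [[9,-40,0,6,-1],[17,-80,5,12,-1],[26,-120,15,18,-1],[35,-160,25,24,-1],[43,-200,40,30,-1],[52,-240,55,36,-1],[60,-280,65,42,-1],[69,-315,75,47,-1]]

```text
t: 5.23
eef_pos: [567.1, 62.6, 163.0]
tcp_rot: [3.14, 0.002, -0.794]
ft_force: [2.1, -0.7, -1.9]
opening: 0.189
grip_force: 30.0
```

Emit:
step_arm:
  plan:
    - [[0,0,0,0,-1],[0,0,0,0,-1],[0,0,0,0,-1]]

```text
t: 5.48
eef_pos: [567.5, 60.5, 164.0]
tcp_rot: [3.14, 0.001, -0.787]
ft_force: [-0.7, -0.7, -0.9]
opening: 0.189
grip_force: 30.0
```

```bash
python3 - <<'E'
from h import *
s=env.state();print(s["t"],s["joints"].round(2),s["eef_pos"].round(1),s["tcp_rot"].round(4),s["opening"],s["grip_force"],s["ft_force"])
c=cal("wrist");W=env.read_camera("wrist");S=env.read_camera("side");cv2.imwrite("pics/w3.png",W);cv2.imwrite("pics/s3.png",S);np.savez("w3.npz",K=c[0],E=c[1])
y=s["tcp_rot"][2];tip=s["eef_pos"]+[92*np.cos(y),92*np.sin(y),-73];print(tip.round(1),proj("wrist",tip,c),proj("side",tip))
x,yy=map(int,proj("side",tip));cv2.imwrite("pics/v3.png",np.hstack([W[:,:384],cv2.resize(S[yy-60:yy+60,x-60:x+60],(384,384),interpolation=2)]))
print(x-60,yy-60)
E
```

```text
5.4833 [-0.01  0.47  1.75 -0.    0.92  2.35] [567.5  60.5 164. ] [ 3.1401e+00  1.0000e-03 -7.8680e-01] 0.18902676725305334 29.981402456760406 [-0.7192199  -0.70485332 -0.92459532]
[632.5  -4.6  91. ] [261.46555247  78.96986262] [317.68258071 178.52858504]
257 118
```

View pics/v3.png

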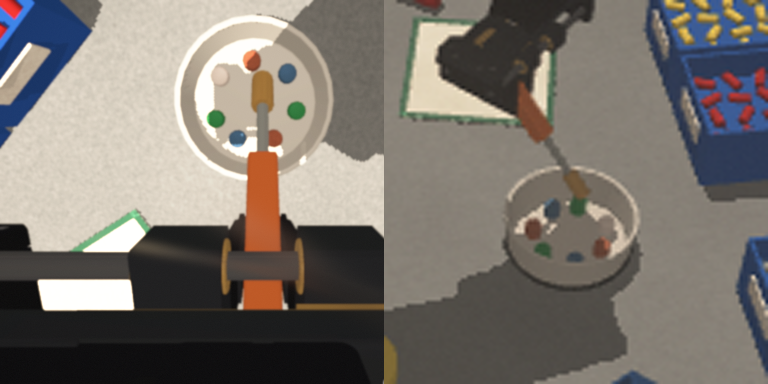

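The wrist view shows the tip end near (262,75), which agrees with the 45° prediction of (261,79). The bowl rim is centred near (254,98).

```bash
python3 - <<'E'
from h import *
d=np.load("w3.npz");c=(d["K"],d["E"],0)
print("rim",onz("wrist",(254,98),45,c))
P=np.array([onz("wrist",q,20,c)[:2] for q in((252,60),(288,73),(297,111),(274,138),(237,138),(216,119),(220,76))]);print(P.round(),P.mean(0))
# side
print(onz("side",(257+(572-384)*.3125,118+(208)*.3125),45), onz("side",(257+(572-384)*.3125,118+(236)*.3125),6))
np.save("stones0.npy",P)
# CCW path: tip about bowl centre
C=P.mean(0).round()
E
```

```text
rim [629.2643454    8.22366259  45.        ]
[[656. -16.]
 [624. -32.]
 [592. -13.]
 [589.  21.]
 [616.  47.]
 [643.  49.]
 [668.  16.]] [626.8244876   10.43814652]
[634.12737435  17.65240271  45.        ] [636.11522019  12.09877536   6.        ]
```

```bash
cat > plan.py <<'E'
from h import *
import json
def chunks(path,start,n=8):
    """path rows: tip x,y, yaw deg, tcp z ; start: x,y,z,yaw(deg) commanded"""
    x,y,z,w=start; out=[]
    for i in range(0,len(path),n):
        rows=[];a=np.radians(w)
        for tx,ty,pw,pz in path[i:i+n]:
            b=np.radians(pw); dx,dy=tx-92*np.cos(b)-x,ty-92*np.sin(b)-y
            rows.append([round(dx*np.cos(a)+dy*np.sin(a)),round(dx*np.sin(a)-dy*np.cos(a)),round(z-pz),round(w-pw),-1])
        r=rows[-1]; x,y,z,w=x+r[0]*np.cos(a)+r[1]*np.sin(a),y+r[0]*np.sin(a)-r[1]*np.cos(a),z-r[2],w-r[3]
        print(json.dumps([rows])); out.append(rows)
    print("end",x,y,z,w)
def circ(C,r,f0,f1,w0,w1,n,z):
    return [(C[0]+r*np.cos(f),C[1]+r*np.sin(f),w,z) for f,w in zip(np.radians(np.linspace(f0,f1,n+1)[1:]),np.linspace(w0,w1,n+1)[1:])]
E
python3 - <<'E'
from plan import *
C=(628,9);s=env.state();st=[*s["eef_pos"],np.degrees(s["tcp_rot"][2])]
p=[(633,4,-45,z) for z in(150,125,105,93,89)]
p+=[(C[0]+r*np.cos(np.radians(-67)),C[1]+r*np.sin(np.radians(-67)),-45,89) for r in(20,30,40)]
p+=circ(C,40,-67,293,-45,225,48,89)
chunks(p,st)
E
```

```text
[[[-7, -7, 15, 0, -1], [-7, -7, 40, 0, -1], [-7, -7, 60, 0, -1], [-7, -7, 72, 0, -1], [-7, -7, 76, 0, -1], [5, 1, 76, 0, -1], [14, 4, 76, 0, -1], [23, 8, 76, 0, -1]]]
[[[3, 4, 0, -6, -1], [5, 8, 0, -11, -1], [7, 11, 0, -17, -1], [10, 15, 0, -23, -1], [13, 18, 0, -28, -1], [16, 21, 0, -34, -1], [19, 23, 0, -40, -1], [22, 25, 0, -45, -1]]]
[[[0, 4, 0, -6, -1], [1, 8, 0, -11, -1], [2, 11, 0, -17, -1], [4, 15, 0, -23, -1], [5, 18, 0, -28, -1], [7, 22, 0, -34, -1], [9, 25, 0, -40, -1], [11, 28, 0, -45, -1]]]
[[[-1, 4, 0, -6, -1], [-1, 8, 0, -11, -1], [-1, 12, 0, -17, -1], [-1, 16, 0, -23, -1], [-1, 21, 0, -28, -1], [0, 25, 0, -34, -1], [1, 29, 0, -40, -1], [2, 34, 0, -45, -1]]]
[[[-2, 4, 0, -6, -1], [-3, 9, 0, -11, -1], [-5, 14, 0, -17, -1], [-5, 19, 0, -23, -1], [-6, 24, 0, -28, -1], [-6, 30, 0, -34, -1], [-6, 35, 0, -40, -1], [-5, 41, 0, -45, -1]]]
[[[-3, 5, 0, -6, -1], [-5, 11, 0, -11, -1], [-8, 17, 0, -17, -1], [-9, 23, 0, -23, -1], [-10, 30, 0, -28, -1], [-11, 36, 0, -34, -1], [-11, 43, 0, -40, -1], [-10, 50, 0, -45, -1]]]
[[[-4, 7, 0, -6, -1], [-7, 13, 0, -11, -1], [-10, 20, 0, -17, -1], [-12, 28, 0, -23, -1], [-13, 36, 0, -28, -1], [-14, 44, 0, -34, -1], [-14, 52, 0, -40, -1], [-13, 61, 0, -45, -1]]]
end 709.0978315964581 37.520662606015705 88.73718046197234 224.7873878262109
```

Emit:
step_arm:
  plan:
    - [[-7,-7,15,0,-1],[-7,-7,40,0,-1],[-7,-7,60,0,-1],[-7,-7,72,0,-1],[-7,-7,76,0,-1],[5,1,76,0,-1],[14,4,76,0,-1],[23,8,76,0,-1]]

```text
t: 6.25
eef_pos: [579.5, 37.0, 89.9]
tcp_rot: [-3.14, -0.002, -0.79]
ft_force: [0.8, 0.3, -1.1]
opening: 0.187
grip_force: 30.0
```

Emit:
step_arm:
  plan:
    - [[3,4,0,-6,-1],[5,8,0,-11,-1],[7,11,0,-17,-1],[10,15,0,-23,-1],[13,18,0,-28,-1],[16,21,0,-34,-1],[19,23,0,-40,-1],[22,25,0,-45,-1]]

```text
t: 6.92
eef_pos: [577.0, 4.1, 89.9]
tcp_rot: [3.141, -0.002, 0.001]
ft_force: [0.3, 0.3, -1.1]
opening: 0.186
grip_force: 30.0
```

```bash
python3 - <<'E'
from h import *
s=env.state();print(s["t"],s["joints"].round(2),s["eef_pos"].round(1),s["tcp_rot"].round(4),s["ft_force"],s["moment"])
c=cal("wrist");W=env.read_camera("wrist");cv2.imwrite("pics/w4.png",W)
y=s["tcp_rot"][2];tip=s["eef_pos"]+[92*np.cos(y),92*np.sin(y),-73];print(tip.round(1),proj("wrist",tip,c))
E
```

```text
6.9167 [-0.11  0.58  1.8  -0.    0.76  1.46] [577.    4.1  89.9] [ 3.1412e+00 -1.7000e-03  1.1000e-03] [ 0.30138206  0.25813596 -1.09077786] [-0.02014632  0.1071893  -0.04007161]
[669.    4.2  16.9] [262.37125051  79.02683084]
```

View pics/w4.png

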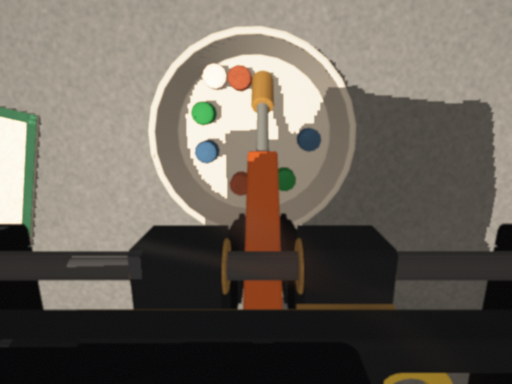

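The wrist view shows the tip at (263,73) in the stone ring, pushing a red stone into the white one while staying clear of the wall. I'll continue round.

Emit:
step_arm:
  plan:
    - [[0,4,0,-6,-1],[1,8,0,-11,-1],[2,11,0,-17,-1],[4,15,0,-23,-1],[5,18,0,-28,-1],[7,22,0,-34,-1],[9,25,0,-40,-1],[11,28,0,-45,-1]]

```text
t: 7.63
eef_pos: [587.9, -23.7, 89.8]
tcp_rot: [3.14, -0.001, 0.784]
ft_force: [1.1, -0.4, -1.5]
opening: 0.19
grip_force: 30.0
```

Emit:
step_arm:
  plan:
    - [[-1,4,0,-6,-1],[-1,8,0,-11,-1],[-1,12,0,-17,-1],[-1,16,0,-23,-1],[-1,21,0,-28,-1],[0,25,0,-34,-1],[1,29,0,-40,-1],[2,34,0,-45,-1]]

```text
t: 8.3
eef_pos: [613.4, -46.4, 89.9]
tcp_rot: [3.139, 0.001, 1.57]
ft_force: [0.1, -0.3, -1.6]
opening: 0.184
grip_force: 30.0
```

Emit:
step_arm:
  plan:
    - [[-2,4,0,-6,-1],[-3,9,0,-11,-1],[-5,14,0,-17,-1],[-5,19,0,-23,-1],[-6,24,0,-28,-1],[-6,30,0,-34,-1],[-6,35,0,-40,-1],[-5,41,0,-45,-1]]

```text
t: 8.97
eef_pos: [654.9, -51.4, 90.2]
tcp_rot: [3.14, 0.002, 2.355]
ft_force: [-0.1, 2.4, -0.2]
opening: 0.187
grip_force: 30.0
```

Emit:
step_arm:
  plan:
    - [[-3,5,0,-6,-1],[-5,11,0,-11,-1],[-8,17,0,-17,-1],[-9,23,0,-23,-1],[-10,30,0,-28,-1],[-11,36,0,-34,-1],[-11,43,0,-40,-1],[-10,50,0,-45,-1]]

```text
t: 9.63
eef_pos: [698.0, -22.0, 90.8]
tcp_rot: [3.14, 0.005, 3.139]
ft_force: [1.3, 4.5, 2.8]
opening: 0.186
grip_force: 30.0
```

Emit:
step_arm:
  plan:
    - [[-4,7,0,-6,-1],[-7,13,0,-11,-1],[-10,20,0,-17,-1],[-12,28,0,-23,-1],[-13,36,0,-28,-1],[-14,44,0,-34,-1],[-14,52,0,-40,-1],[-13,61,0,-45,-1]]

```text
t: 10.3
eef_pos: [708.8, 39.4, 89.5]
tcp_rot: [3.139, 0.001, -2.359]
ft_force: [-2.9, 5.6, 1.7]
opening: 0.192
grip_force: 30.2
```

```bash
python3 - <<'E'
from h import *
s=env.state();print(s["t"],s["joints"].round(2),s["eef_pos"].round(1),s["tcp_rot"].round(4),s["ft_force"],s["moment"])
c=cal("wrist");W=env.read_camera("wrist");cv2.imwrite("pics/w5.png",W);np.savez("w5.npz",K=c[0],E=c[1])
y=s["tcp_rot"][2];tip=s["eef_pos"]+[92*np.cos(y),92*np.sin(y),-73];print(tip.round(1),proj("wrist",tip,c))
E
```

```text
10.3 [-0.04  0.74  1.44  0.    0.96 -2.39] [708.8  39.4  89.5] [ 3.1389e+00  5.0000e-04 -2.3589e+00] [-2.8626643   5.64998234  1.70020893] [ 1.45424173  0.84218971 -0.59504398]
[643.5 -25.5  16.5] [261.24999164  80.6568836 ]
```

View pics/w5.png

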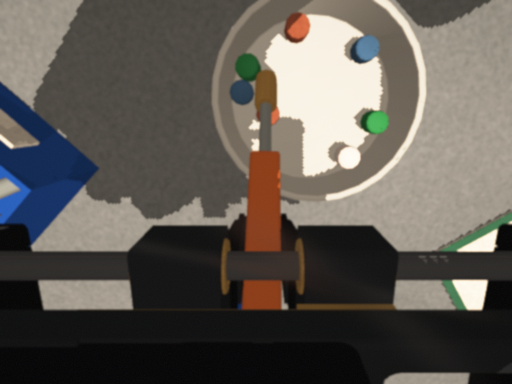

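The wrist view shows all stones still in the bowl, now at (297,27), (366,48), (376,122), (349,157), (248,68), (242,92) and (270,115). I'll work out how far each has moved, matching by colour.

```bash
python3 - <<'E'
from h import *
d=np.load("w5.npz");c=(d["K"],d["E"],0);P=np.load("stones0.npy")
C=dict(red=P[[0,3]],blue=P[[1,4]],green=P[[2,5]],white=P[[6]])
for k,q in(("red",(297,27)),("red",(270,115)),("blue",(366,48)),("blue",(242,92)),("green",(376,122)),("green",(248,68)),("white",(349,157))):
    x=onz("wrist",q,17,c)[:2];print(k,x.round(),"rel",(x-[628,9]).round(),np.linalg.norm(C[k]-x,axis=1).round())
E
```

```text
red [600. -33.] rel [-28. -42.] [59. 55.]
red [656.  -3.] rel [ 28. -12.] [12. 72.]
blue [574.  13.] rel [-54.   4.] [67. 54.]
blue [659. -30.] rel [ 31. -39.] [36. 89.]
green [603.  58.] rel [-25.  49.] [73. 42.]
green [644. -39.] rel [ 16. -48.] [58. 87.]
white [635.  64.] rel [ 7. 55.] [58.]
```

```bash
python3 - <<'E'
from plan import *
C=(628,9);s=env.state();st=[709.1,37.5,88.7,224.8]
p=[(643.5,-27,225,z) for z in(105,130,155,165)]
p+=[(634,3,w,165) for w in np.linspace(218.5,-45,40)]
p+=[(633,4,-45,z) for z in(140,115,98,89)]
p+=[(C[0]+r*np.cos(np.radians(-80)),C[1]+r*np.sin(np.radians(-80)),-45,89) for r in(16,24,32,40)]
p+=circ(C,40,-80,40,-45,20,20,89)
chunks(p,st)
print(onz("top",(285,197),20))
E
```

```text
[[[0, 1, -16, 0, -1], [0, 1, -41, 0, -1], [0, 1, -66, 0, -1], [0, 1, -76, 0, -1], [-14, 18, -76, 6, -1], [-12, 8, -76, 13, -1], [-9, -3, -76, 20, -1], [-5, -13, -76, 27, -1]]]
[[[1, -11, 0, 6, -1], [3, -21, 0, 13, -1], [6, -32, 0, 20, -1], [10, -42, 0, 27, -1], [16, -51, 0, 33, -1], [22, -60, 0, 40, -1], [30, -68, 0, 47, -1], [38, -75, 0, 54, -1]]]
[[[1, -10, 0, 6, -1], [3, -21, 0, 13, -1], [6, -32, 0, 20, -1], [10, -42, 0, 27, -1], [15, -51, 0, 33, -1], [22, -60, 0, 40, -1], [29, -67, 0, 47, -1], [38, -74, 0, 54, -1]]]
[[[0, -11, 0, 6, -1], [2, -21, 0, 13, -1], [5, -32, 0, 20, -1], [9, -42, 0, 27, -1], [15, -51, 0, 33, -1], [21, -60, 0, 40, -1], [29, -68, 0, 47, -1], [37, -75, 0, 54, -1]]]
[[[1, -11, 0, 6, -1], [3, -21, 0, 13, -1], [6, -32, 0, 20, -1], [10, -42, 0, 27, -1], [16, -51, 0, 34, -1], [22, -60, 0, 40, -1], [30, -68, 0, 47, -1], [38, -75, 0, 54, -1]]]
[[[1, -10, 0, 7, -1], [3, -21, 0, 13, -1], [6, -32, 0, 20, -1], [10, -42, 0, 27, -1], [9, -42, 25, 27, -1], [9, -42, 50, 27, -1], [9, -42, 67, 27, -1], [9, -42, 76, 27, -1]]]
[[[6, 9, 0, 0, -1], [13, 14, 0, 0, -1], [19, 18, 0, 0, -1], [26, 23, 0, 0, -1], [28, 24, 0, -3, -1], [30, 26, 0, -7, -1], [33, 27, 0, -10, -1], [35, 28, 0, -13, -1]]]
[[[1, 1, 0, -3, -1], [3, 2, 0, -7, -1], [4, 3, 0, -10, -1], [5, 4, 0, -13, -1], [6, 5, 0, -16, -1], [7, 6, 0, -20, -1], [8, 7, 0, -23, -1], [9, 8, 0, -26, -1]]]
[[[0, 1, 0, -3, -1], [0, 2, 0, -7, -1], [0, 3, 0, -10, -1], [-1, 4, 0, -13, -1], [-1, 5, 0, -16, -1], [-2, 7, 0, -20, -1], [-2, 8, 0, -23, -1], [-3, 10, 0, -26, -1]]]
end 572.0155422250283 3.1604640680985394 88.69999999999999 19.80000000000001
[ 407.78197701 -120.65656776   20.        ]
```

Emit:
step_arm:
  plan:
    - [[0,1,-16,0,-1],[0,1,-41,0,-1],[0,1,-66,0,-1],[0,1,-76,0,-1],[-14,18,-76,6,-1],[-12,8,-76,13,-1],[-9,-3,-76,20,-1],[-5,-13,-76,27,-1]]

```text
t: 11.02
eef_pos: [722.4, 32.6, 165.0]
tcp_rot: [-3.141, 0.001, -2.838]
ft_force: [0.8, -0.3, -0.5]
opening: 0.188
grip_force: 30.0
```

Emit:
step_arm:
  plan:
    - [[1,-11,0,6,-1],[3,-21,0,13,-1],[6,-32,0,20,-1],[10,-42,0,27,-1],[16,-51,0,33,-1],[22,-60,0,40,-1],[30,-68,0,47,-1],[38,-75,0,54,-1]]

```text
t: 11.68
eef_pos: [708.6, -51.4, 164.7]
tcp_rot: [-3.142, 0.0, 2.502]
ft_force: [0.1, 0.0, -1.3]
opening: 0.189
grip_force: 30.0
```

Emit:
step_arm:
  plan:
    - [[1,-10,0,6,-1],[3,-21,0,13,-1],[6,-32,0,20,-1],[10,-42,0,27,-1],[15,-51,0,33,-1],[22,-60,0,40,-1],[29,-67,0,47,-1],[38,-74,0,54,-1]]

```text
t: 12.35
eef_pos: [633.9, -88.3, 164.8]
tcp_rot: [3.141, 0.0, 1.559]
ft_force: [-0.3, 0.3, -1.3]
opening: 0.189
grip_force: 30.0
```

Emit:
step_arm:
  plan:
    - [[0,-11,0,6,-1],[2,-21,0,13,-1],[5,-32,0,20,-1],[9,-42,0,27,-1],[15,-51,0,33,-1],[21,-60,0,40,-1],[29,-68,0,47,-1],[37,-75,0,54,-1]]

```text
t: 13.02
eef_pos: [558.9, -50.4, 165.0]
tcp_rot: [3.141, -0.0, 0.617]
ft_force: [0.9, -0.2, -1.6]
opening: 0.19
grip_force: 30.0
```

Emit:
step_arm:
  plan:
    - [[1,-11,0,6,-1],[3,-21,0,13,-1],[6,-32,0,20,-1],[10,-42,0,27,-1],[16,-51,0,34,-1],[22,-60,0,40,-1],[30,-68,0,47,-1],[38,-75,0,54,-1]]

```text
t: 13.68
eef_pos: [546.4, 33.1, 165.0]
tcp_rot: [-3.142, -0.0, -0.326]
ft_force: [0.6, -0.7, -1.3]
opening: 0.185
grip_force: 30.0
```

```bash
python3 - <<'E'
from h import *
s=env.state();print(s["t"],s["joints"].round(2),s["eef_pos"].round(1),s["tcp_rot"].round(4),s["ft_force"])
c=cal("wrist");W=env.read_camera("wrist");cv2.imwrite("pics/w6.png",W);np.savez("w6.npz",K=c[0],E=c[1])
h=cv2.cvtColor(W,cv2.COLOR_BGR2HSV)
for n,lo,hi in(("red",(0,120,60),(15,255,255)),("green",(45,80,30),(85,255,255)),("blue",(95,80,30),(125,255,255)),("brass",(12,120,60),(28,255,255))):
    m=cv2.inRange(h,lo,hi);k,_,st,ce=cv2.connectedComponentsWithStats(m)
    for i in range(1,k):
        if st[i,4]>25 and ce[i][1]<225: print(n,st[i].tolist(),ce[i].round(),(onz("wrist",ce[i],17,c)[:2]-[628,9]).round())
E
```

```text
13.6833 [-0.06  0.44  1.81 -0.    0.89  1.84] [546.4  33.1 165. ] [-3.1416e+00 -4.0000e-04 -3.2560e-01] [ 0.58890495 -0.72330757 -1.32316305]
red [254, 50, 18, 19, 273] [262.  59.] [ 30. -14.]
red [299, 100, 18, 18, 243] [308. 109.] [-28. -42.]
red [244, 151, 38, 101, 3281] [262. 204.] [-107.   32.]
green [286, 61, 18, 19, 274] [295.  70.] [ 11. -40.]
green [213, 127, 18, 18, 251] [221. 135.] [-25.  49.]
green [0, 139, 121, 113, 1046] [ 77. 171.] [-11. 205.]
blue [278, 37, 17, 20, 262] [286.  47.] [ 33. -39.]
blue [270, 140, 10, 12, 97] [274. 145.] [-52.   1.]
brass [252, 72, 22, 41, 686] [262.  91.] [ 2. -4.]
```

```bash
python3 - <<'E'
from plan import *
C=(628,9);st=[546.4,33,165,-18.7]
p=[(634,3,w,165) for w in np.linspace(-25,-45,4)]
p+=[(629,6,-45,z) for z in(140,115,98,89)]
p+=[(C[0]+r*np.cos(np.radians(-102)),C[1]+r*np.sin(np.radians(-102)),-45,89) for r in(10,18,27,36)]
p+=circ(C,38,-102,40,-45,20,28,89)
chunks(p,st)
E
```

```text
[[[1, -10, 0, 6, -1], [3, -20, 0, 13, -1], [6, -31, 0, 20, -1], [10, -40, 0, 26, -1], [4, -42, 25, 26, -1], [4, -42, 50, 26, -1], [4, -42, 67, 26, -1], [4, -42, 76, 26, -1]]]
[[[3, 7, 0, 0, -1], [7, 14, 0, 0, -1], [12, 21, 0, 0, -1], [17, 29, 0, 0, -1], [21, 32, 0, -2, -1], [24, 34, 0, -4, -1], [27, 35, 0, -7, -1], [29, 36, 0, -9, -1]]]
[[[2, 2, 0, -2, -1], [5, 3, 0, -5, -1], [7, 4, 0, -7, -1], [9, 4, 0, -9, -1], [11, 5, 0, -12, -1], [13, 5, 0, -14, -1], [15, 6, 0, -16, -1], [16, 6, 0, -19, -1]]]
[[[2, 1, 0, -2, -1], [3, 1, 0, -4, -1], [4, 2, 0, -7, -1], [5, 2, 0, -9, -1], [5, 2, 0, -11, -1], [6, 3, 0, -13, -1], [6, 3, 0, -16, -1], [7, 3, 0, -18, -1]]]
[[[0, 0, 0, -2, -1], [0, 1, 0, -5, -1], [-1, 1, 0, -7, -1], [-1, 2, 0, -9, -1], [-1, 2, 0, -12, -1], [-2, 3, 0, -14, -1], [-3, 4, 0, -16, -1], [-4, 4, 0, -19, -1]]]
end 570.3721061202216 2.329280823943598 89 20.299999999999997
```

Emit:
step_arm:
  plan:
    - [[1,-10,0,6,-1],[3,-20,0,13,-1],[6,-31,0,20,-1],[10,-40,0,26,-1],[4,-42,25,26,-1],[4,-42,50,26,-1],[4,-42,67,26,-1],[4,-42,76,26,-1]]

```text
t: 14.4
eef_pos: [562.6, 71.0, 86.9]
tcp_rot: [3.14, 0.002, -0.77]
ft_force: [0.4, -0.3, -0.9]
opening: 0.186
grip_force: 30.0
```

Emit:
step_arm:
  plan:
    - [[3,7,0,0,-1],[7,14,0,0,-1],[12,21,0,0,-1],[17,29,0,0,-1],[21,32,0,-2,-1],[24,34,0,-4,-1],[27,35,0,-7,-1],[29,36,0,-9,-1]]

```text
t: 15.07
eef_pos: [559.1, 24.3, 89.8]
tcp_rot: [-3.141, -0.001, -0.612]
ft_force: [-0.2, -0.4, -0.9]
opening: 0.188
grip_force: 30.0
```

Emit:
step_arm:
  plan:
    - [[2,2,0,-2,-1],[5,3,0,-5,-1],[7,4,0,-7,-1],[9,4,0,-9,-1],[11,5,0,-12,-1],[13,5,0,-14,-1],[15,6,0,-16,-1],[16,6,0,-19,-1]]

```text
t: 15.73
eef_pos: [568.9, 10.2, 89.9]
tcp_rot: [-3.142, -0.002, -0.282]
ft_force: [-0.1, -0.3, -1.1]
opening: 0.189
grip_force: 30.0
```

Emit:
step_arm:
  plan:
    - [[2,1,0,-2,-1],[3,1,0,-4,-1],[4,2,0,-7,-1],[5,2,0,-9,-1],[5,2,0,-11,-1],[6,3,0,-13,-1],[6,3,0,-16,-1],[7,3,0,-18,-1]]

```text
t: 16.4
eef_pos: [574.4, 5.6, 89.8]
tcp_rot: [3.141, -0.001, 0.034]
ft_force: [-2.8, -0.1, -1.3]
opening: 0.187
grip_force: 30.0
```

Emit:
step_arm:
  plan:
    - [[0,0,0,-2,-1],[0,1,0,-5,-1],[-1,1,0,-7,-1],[-1,2,0,-9,-1],[-1,2,0,-12,-1],[-2,3,0,-14,-1],[-3,4,0,-16,-1],[-4,4,0,-19,-1]]

```text
t: 17.07
eef_pos: [570.9, 1.3, 89.9]
tcp_rot: [3.14, -0.001, 0.364]
ft_force: [0.4, -0.7, -1.2]
opening: 0.188
grip_force: 30.0
```

Emit:
step_arm:
  plan:
    - [[-8,0,0,0,-1],[-12,0,-15,0,-1],[-12,0,-40,0,-1],[-12,0,-65,0,-1],[-12,0,-76,0,-1],[-12,0,-76,0,-1],[-12,0,-76,0,-1]]

```text
t: 17.65
eef_pos: [559.1, -2.3, 165.4]
tcp_rot: [3.141, -0.001, 0.362]
ft_force: [-0.7, 0.2, -1.5]
opening: 0.19
grip_force: 30.0
```

```bash
python3 - <<'E'
from h import *
s=env.state();print(s["t"],s["joints"].round(2),s["eef_pos"].round(1),s["tcp_rot"].round(4),s["ft_force"])
c=cal("wrist");W=env.read_camera("wrist");cv2.imwrite("pics/w7.png",W);np.savez("w7.npz",K=c[0],E=c[1])
y=s["tcp_rot"][2];tip=s["eef_pos"]+[92*np.cos(y),92*np.sin(y),-73];print(tip.round(1),proj("wrist",tip,c))
h=cv2.cvtColor(W,cv2.COLOR_BGR2HSV);P=np.load("stones0.npy")
Q=dict(red=P[[0,3]],blue=P[[1,4]],green=P[[2,5]],white=P[[6]])
for n,lo,hi in(("red",(0,120,60),(11,255,255)),("green",(45,80,30),(85,255,255)),("blue",(95,80,30),(125,255,255)),("brass",(12,120,60),(28,255,255))):
    m=cv2.inRange(h,lo,hi);k,_,st,ce=cv2.connectedComponentsWithStats(m)
    for i in range(1,k):
        if st[i,4]>25 and ce[i][1]<225:
            x=onz("wrist",ce[i],17,c)[:2]; print(n,st[i].tolist(),ce[i].round(),(x-[628,9]).round(), np.linalg.norm(Q[n]-x,axis=1).round() if n in Q else "")
E
```

```text
17.65 [-0.12  0.45  1.78 -0.    0.91  1.09] [559.1  -2.3 165.4] [ 3.1408e+00 -1.1000e-03  3.6180e-01] [-0.68832838  0.19704705 -1.45249883]
[645.1  30.3  92.4] [262.67932076  79.0635711 ]
red [221, 71, 19, 20, 284] [230.  81.] [12. 54.] [80. 66.]
red [297, 145, 16, 17, 217] [304. 153.] [-28. -42.] [59. 55.]
red [244, 152, 37, 100, 3319] [263. 203.] [-94. -21.] [122.  64.]
green [0, 0, 112, 180, 1572] [69. 90.] [-52. 199.] [222. 173.]
green [237, 87, 15, 18, 223] [244.  95.] [ 4. 36.] [71. 12.]
green [213, 110, 19, 18, 258] [222. 118.] [-25.  49.] [72. 41.]
blue [459, 0, 53, 24, 644] [493.   8.] [ 159. -154.] [200. 258.]
blue [285, 51, 17, 20, 245] [293.  61.] [51.  2.] [70. 73.]
blue [505, 149, 7, 32, 136] [509. 161.] [  40. -245.] [209. 288.]
brass [251, 73, 22, 39, 668] [262.  91.] [14. 21.]
```

```bash
python3 - <<'E'
from plan import *
C=(628,9);st=[559.1,-2.3,165.2,20.7]
p=[(634,9,20.7,z) for z in(155,130,105,93,89)]
p+=[(C[0]+r*np.cos(np.radians(30)),C[1]+r*np.sin(np.radians(30)),20.7,89) for r in(16,25,34)]
p+=circ(C,34,30,135,20.7,90,16,89)
p+=[(620,20,90,z) for z in(89,89,110,135,160,180,180)]
chunks(p,st)
E
```

```text
[[[-18, 16, 10, 0, -1], [-18, 16, 35, 0, -1], [-18, 16, 60, 0, -1], [-18, 16, 72, 0, -1], [-18, 16, 76, 0, -1], [-8, 11, 76, 0, -1], [1, 10, 76, 0, -1], [10, 8, 76, 0, -1]]]
[[[-1, 3, 0, -4, -1], [-1, 7, 0, -9, -1], [-1, 10, 0, -13, -1], [-2, 13, 0, -17, -1], [-2, 17, 0, -22, -1], [-2, 21, 0, -26, -1], [-2, 24, 0, -30, -1], [-1, 28, 0, -35, -1]]]
[[[-2, 4, 0, -4, -1], [-4, 7, 0, -8, -1], [-5, 11, 0, -13, -1], [-6, 16, 0, -17, -1], [-7, 20, 0, -21, -1], [-8, 25, 0, -26, -1], [-8, 29, 0, -30, -1], [-8, 34, 0, -34, -1]]]
[[[-13, 16, 0, 0, -1], [-13, 16, 0, 0, -1], [-13, 16, -21, 0, -1], [-13, 16, -46, 0, -1], [-13, 16, -71, 0, -1], [-13, 16, -91, 0, -1], [-13, 16, -91, 0, -1]]]
end 619.7549374210278 -71.64698075622472 180.2 89.7
```

Emit:
step_arm:
  plan:
    - [[-18,16,10,0,-1],[-18,16,35,0,-1],[-18,16,60,0,-1],[-18,16,72,0,-1],[-18,16,76,0,-1],[-8,11,76,0,-1],[1,10,76,0,-1],[10,8,76,0,-1]]

```text
t: 18.37
eef_pos: [572.9, -5.1, 89.4]
tcp_rot: [3.141, -0.001, 0.363]
ft_force: [0.8, -0.0, -1.1]
opening: 0.188
grip_force: 30.0
```

Emit:
step_arm:
  plan:
    - [[-1,3,0,-4,-1],[-1,7,0,-9,-1],[-1,10,0,-13,-1],[-2,13,0,-17,-1],[-2,17,0,-22,-1],[-2,21,0,-26,-1],[-2,24,0,-30,-1],[-1,28,0,-35,-1]]

```text
t: 19.03
eef_pos: [581.8, -31.9, 89.7]
tcp_rot: [3.14, -0.001, 0.978]
ft_force: [0.2, -1.2, -0.7]
opening: 0.185
grip_force: 30.0
```

Emit:
step_arm:
  plan:
    - [[-2,4,0,-4,-1],[-4,7,0,-8,-1],[-5,11,0,-13,-1],[-6,16,0,-17,-1],[-7,20,0,-21,-1],[-8,25,0,-26,-1],[-8,29,0,-30,-1],[-8,34,0,-34,-1]]

```text
t: 19.7
eef_pos: [605.5, -57.6, 89.7]
tcp_rot: [3.14, 0.0, 1.571]
ft_force: [1.7, 0.5, -0.5]
opening: 0.191
grip_force: 30.0
```

Emit:
step_arm:
  plan:
    - [[-13,16,0,0,-1],[-13,16,0,0,-1],[-13,16,-21,0,-1],[-13,16,-46,0,-1],[-13,16,-71,0,-1],[-13,16,-91,0,-1],[-13,16,-91,0,-1]]

```text
t: 20.28
eef_pos: [622.2, -70.7, 184.6]
tcp_rot: [3.134, 0.002, 1.568]
ft_force: [1.1, 0.2, -1.2]
opening: 0.186
grip_force: 30.0
```

```bash
cat > look.py <<'E'
from h import *
s=env.state();print(s["t"],s["joints"].round(2),s["eef_pos"].round(1),s["tcp_rot"].round(4),s["ft_force"])
c=cal("wrist");W=env.read_camera("wrist");cv2.imwrite("pics/w8.png",W);np.savez("w8.npz",K=c[0],E=c[1])
y=s["tcp_rot"][2];tip=s["eef_pos"]+[92*np.cos(y),92*np.sin(y),-73];print(tip.round(1),proj("wrist",tip,c))
h=cv2.cvtColor(W,cv2.COLOR_BGR2HSV);P=np.load("stones0.npy")
Q=dict(red=P[[0,3]],blue=P[[1,4]],green=P[[2,5]],white=P[[6]])
for n,lo,hi in(("red",(0,120,60),(11,255,255)),("green",(45,80,30),(85,255,255)),("blue",(95,80,30),(125,255,255)),("brass",(12,120,60),(28,255,255))):
    m=cv2.inRange(h,lo,hi);k,_,st,ce=cv2.connectedComponentsWithStats(m)
    for i in range(1,k):
        if st[i,4]>25 and ce[i][1]<225:
            x=onz("wrist",ce[i],17,c)[:2]; print(n,st[i].tolist(),ce[i].round(),(x-[628,9]).round(), np.linalg.norm(Q[n]-x,axis=1).round() if n in Q else "")
E
python3 look.py
```

```text
20.2833 [-0.22  0.52  1.6  -0.    1.02 -0.22] [622.2 -70.7 184.6] [3.1344e+00 1.6000e-03 1.5676e+00] [ 1.05320349  0.18403043 -1.24638038]
[622.5  21.3 111.6] [262.68171969  79.86121976]
red [271, 37, 17, 21, 275] [279.  47.] [12. 54.] [80. 66.]
red [234, 135, 15, 16, 192] [241. 142.] [-28. -42.] [59. 56.]
red [271, 152, 7, 15, 30] [276. 158.] [ 10. -60.] [40. 87.]
green [0, 0, 49, 11, 375] [28.  4.] [-233.   93.] [228. 254.]
green [217, 57, 18, 20, 263] [226.  67.] [-42.  35.] [57. 58.]
green [222, 79, 17, 18, 225] [230.  88.] [-39.  14.] [36. 60.]
blue [421, 0, 91, 37, 3244] [467.  18.] [199.  79.] [236. 215.]
blue [209, 92, 16, 15, 193] [216.  99.] [-53.   3.] [65. 54.]
blue [308, 92, 16, 16, 192] [315.  99.] [51.  2.] [70. 73.]
blue [397, 177, 115, 75, 6100] [454. 210.] [ 216. -120.] [234. 278.]
brass [253, 73, 20, 39, 640] [262.  91.] [-5. 11.] 
brass [248, 152, 30, 80, 2126] [263. 191.] [ -5. -96.] 
brass [10, 192, 88, 60, 3151] [ 57. 221.] [-242. -131.]
```

Every stone is now at least 35 mm from where it started, whichever same-coloured stone is which. To level the wand I'll press its brass tip from outside on the fixed bowl rim while arcing the gripper down, so the wand pivots in the pads.

```bash
python3 - <<'E'
from plan import *
C=np.array((627,11.));st=[620,-71.6,180.2,89.7]
u=np.array([1,1])/2**.5
def row(R,z,w=45,): 
    t=C-R*u; b=np.radians(w); return (t[0]+92*np.cos(b),t[1]+92*np.sin(b),w,z)
p=[]
for k in range(1,8):
    f=k/7; t=(1-f)*np.array(st[:2])+f*(C-142*u); w=89.7-44.7*f;b=np.radians(w); p.append((t[0]+92*np.cos(b),t[1]+92*np.sin(b),w,180-50*f))
p+=[row(142,130)]
al=np.radians(np.r_[47,45,np.linspace(42,0,14)])
p+=[row(67+112*np.cos(a)-8*np.sin(a),26+112*np.sin(a)+8*np.cos(a)) for a in al]
chunks(p,st)
E
```

```text
[[[-3, -13, 7, 6, -1], [-5, -27, 14, 13, -1], [-8, -40, 22, 19, -1], [-10, -53, 29, 26, -1], [-13, -67, 36, 32, -1], [-16, -80, 43, 38, -1], [-18, -93, 50, 45, -1], [-18, -93, 50, 45, -1]]]
[[[4, 0, 17, 0, -1], [1, 0, 19, 0, -1], [-3, 0, 23, 0, -1], [-8, 0, 28, 0, -1], [-12, 0, 33, 0, -1], [-16, 0, 38, 0, -1], [-19, 0, 43, 0, -1], [-23, 0, 48, 0, -1]]]
[[[-3, 0, 6, 0, -1], [-5, 0, 11, 0, -1], [-8, 0, 17, 0, -1], [-10, 0, 23, 0, -1], [-11, 0, 29, 0, -1], [-13, 0, 36, 0, -1], [-14, 0, 42, 0, -1], [-14, 0, 48, 0, -1]]]
end 500.6074469387231 -115.13841262812029 34.19999999999999 44.7
```

Emit:
step_arm:
  plan:
    - [[-3,-13,7,6,-1],[-5,-27,14,13,-1],[-8,-40,22,19,-1],[-10,-53,29,26,-1],[-13,-67,36,32,-1],[-16,-80,43,38,-1],[-18,-93,50,45,-1],[-18,-93,50,45,-1]]

```text
t: 21.0
eef_pos: [524.5, -88.2, 127.9]
tcp_rot: [-3.138, 0.002, 0.776]
ft_force: [-0.8, 0.8, -0.9]
opening: 0.184
grip_force: 30.0
```

Emit:
step_arm:
  plan:
    - [[4,0,17,0,-1],[1,0,19,0,-1],[-3,0,23,0,-1],[-8,0,28,0,-1],[-12,0,33,0,-1],[-16,0,38,0,-1],[-19,0,43,0,-1],[-23,0,48,0,-1]]

```text
t: 21.67
eef_pos: [510.9, -105.3, 81.7]
tcp_rot: [3.141, -0.0, 0.782]
ft_force: [1.7, 1.8, 2.3]
opening: 0.189
grip_force: 30.0
```

```bash
python3 look.py | grep -v -E "blue|green|red"; python3 - <<'E'
from h import *
s=env.state();d=np.load("w8.npz");c=(d["K"],d["E"],0);y=s["tcp_rot"][2];print(s["moment"])
for a in(45,30,20,10,0):
    r=np.radians(a);G=s["eef_pos"]+[0,0,19]
    f=lambda L:G+[L*np.cos(r)*np.cos(y),L*np.cos(r)*np.sin(y),-L*np.sin(r)]
    print(a,proj("wrist",f(130),c).round(),proj("wrist",f(100),c).round())
E
```

```text
21.6667 [-0.33  0.53  1.94 -0.    0.67  0.46] [ 510.9 -105.3   81.7] [ 3.1406e+00 -4.0000e-04  7.8190e-01] [1.68963069 1.75541858 2.27288811]
[576.2 -40.5   8.7] [263.04699851  79.2668013 ]
brass [250, 17, 26, 55, 1161] [262.  42.] [-35. -32.] 
brass [245, 131, 34, 69, 2173] [262. 165.] [-98. -93.] 
[ 0.27473569 -0.6084263  -0.02340871]
45 [263.  80.] [263. 109.]
30 [263.  42.] [263.  82.]
20 [263.  16.] [263.  66.]
10 [263. -10.] [263.  51.]
0 [263. -36.] [263.  40.]
```

The wand is pivoting as planned: the brass spans rows 17–72, so the tilt is about 22°.

Emit:
step_arm:
  plan:
    - [[-3,0,6,0,-1],[-5,0,11,0,-1],[-8,0,17,0,-1],[-10,0,23,0,-1],[-11,0,29,0,-1],[-13,0,36,0,-1],[-14,0,42,0,-1],[-14,0,48,0,-1]]

```text
t: 22.38
eef_pos: [500.6, -114.8, 33.1]
tcp_rot: [-3.141, 0.0, 0.782]
ft_force: [-1.4, -1.3, 2.6]
opening: 0.188
grip_force: 30.0
```

Emit:
step_arm:
  plan:
    - [[0,0,0,0,-1],[0,0,-15,0,-1],[0,0,-40,0,-1],[0,0,-80,0,-1],[0,0,-120,0,-1],[0,0,-150,0,-1],[0,0,-155,0,-1],[0,0,-155,0,-1]]

```text
t: 23.05
eef_pos: [501.4, -114.7, 190.4]
tcp_rot: [3.138, -0.001, 0.782]
ft_force: [0.3, -0.4, -1.7]
opening: 0.188
grip_force: 30.0
```

```bash
python3 - <<'E'
from h import *
s=env.state();print(s["t"],s["eef_pos"].round(1),s["tcp_rot"].round(4),s["ft_force"],s["grip_force"])
c=cal("wrist");W=env.read_camera("wrist");S=env.read_camera("side");T=env.read_camera("top");cv2.imwrite("pics/s9.png",S);cv2.imwrite("pics/w9.png",W);cv2.imwrite("pics/t9.png",T)
y=s["tcp_rot"][2];G=s["eef_pos"]+[0,0,19]
h=cv2.cvtColor(W,cv2.COLOR_BGR2HSV)
for r0 in range(0,150,8):
    x=np.where(h[r0,230:300,1]>110)[0]; print(r0,(x.min()+230,x.max()+230,h[r0,262].tolist()) if len(x) else None,end=" ")
print()
hs=cv2.cvtColor(S,cv2.COLOR_BGR2HSV)
for a in(20,10,0,-10):
    r=np.radians(a);f=lambda L:G+[L*np.cos(r)*np.cos(y),L*np.cos(r)*np.sin(y),-L*np.sin(r)]
    print(a,[(proj(n,f(L),c if n=="wrist" else None).round(1)) for L in(130,100,55) for n in("wrist","side","top")])
m=cv2.inRange(hs,(10,110,60),(28,255,255));k,_,st,ce=cv2.connectedComponentsWithStats(m)
for i in range(1,k):
    if st[i,4]>8: print("brass",st[i],ce[i].round(1))
E
```

```text
23.05 [ 501.4 -114.7  190.4] [ 3.1384e+00 -1.3000e-03  7.8240e-01] [ 0.29252767 -0.42425069 -1.74061312] 29.999667406082153
0 (np.int64(245), np.int64(279), [24, 136, 252]) 8 (np.int64(246), np.int64(279), [17, 154, 129]) 16 (np.int64(230), np.int64(233), [25, 13, 243]) 24 (np.int64(230), np.int64(234), [23, 14, 244]) 32 None 40 None 48 (np.int64(271), np.int64(279), [23, 12, 246]) 56 (np.int64(271), np.int64(281), [25, 12, 246]) 64 None 72 None 80 None 88 None 96 None 104 None 112 None 120 (np.int64(244), np.int64(281), [15, 175, 254]) 128 (np.int64(243), np.int64(282), [19, 161, 255]) 136 (np.int64(243), np.int64(282), [19, 160, 255]) 144 (np.int64(243), np.int64(282), [19, 161, 255]) 
20 [array([263.3,  14.6]), array([307.3, 169.2]), array([266.9, 134.8]), array([263.4,  64.2]), array([302.4, 172. ]), array([272.2, 139.9]), array([263.6, 142.2]), array([294.7, 176.4]), array([280.4, 147.8])]
10 [array([263.7, -12.2]), array([308.8, 163.3]), array([266.1, 131.3]), array([263.7,  49.4]), array([303.5, 167.4]), array([271.6, 137.3]), array([263.7, 138.9]), array([295.3, 173.8]), arra
[... 1926 characters left out ...]
9   6   9  34] [413.5 293. ]
brass [423 288   5   8  27] [425.2 291.4]
brass [433 288   8   6  31] [436.6 290.5]
brass [450 295   5   6  21] [452.2 297.4]
brass [437 296   6   6  25] [439.8 298.6]
brass [425 298   9   5  24] [428.5 300.7]
brass [414 301   8   4  26] [417.3 302.2]
brass [328 302  47  40 939] [350.2 318.8]
brass [303 306  10   6  54] [307.4 308.2]
brass [265 356  10  10  54] [269.5 360.2]
brass [242 358   6  11  52] [244.7 363.3]
brass [216 361   8  11  54] [219.5 366.3]
brass [189 366  11   8  54] [194.4 369.4]
brass [270 371   5  12  58] [271.9 376.5]
brass [242 374  10  10  54] [245.9 379.2]
brass [195 381   5   3  10] [197.3 382.4]
brass [216 380  10   4  35] [220.1 381.7]
```

```bash
python3 - <<'E'
from h import *
W=cv2.imread("pics/w9.png");c=cal("wrist");s=env.state();y=s["tcp_rot"][2];G=s["eef_pos"]+[0,0,19]
h=cv2.cvtColor(W,cv2.COLOR_BGR2HSV)
print([ (r,h[r,255:270,1].mean().round()) for r in list(range(6,18))+list(range(112,124))])
from scipy.optimize import least_squares
def P(L,k,a):
    r=np.radians(a);e=np.array([np.cos(r)*np.cos(y),np.cos(r)*np.sin(y),-np.sin(r)]);n=np.array([np.sin(r)*np.cos(y),np.sin(r)*np.sin(y),np.cos(r)])
    return G+L*e+k*n
for a in(10,5,0,-5,-10):
    for d in(0,5,10): print(a,d,"brass edge",proj("wrist",P(100+d,8,a),c)[1].round(1),"handle edge",proj("wrist",P(55+d,9,a),c)[1].round(1),"side brass c",proj("side",P(115+d,0,a)).round(1))
E
```

```text
[(6, np.float64(164.0)), (7, np.float64(167.0)), (8, np.float64(162.0)), (9, np.float64(124.0)), (10, np.float64(74.0)), (11, np.float64(40.0)), (12, np.float64(26.0)), (13, np.float64(23.0)), (14, np.float64(23.0)), (15, np.float64(23.0)), (16, np.float64(23.0)), (17, np.float64(23.0)), (112, np.float64(22.0)), (113, np.float64(22.0)), (114, np.float64(22.0)), (115, np.float64(22.0)), (116, np.float64(22.0)), (117, np.float64(34.0)), (118, np.float64(88.0)), (119, np.float64(153.0)), (120, np.float64(178.0)), (121, np.float64(173.0)), (122, np.float64(166.0)), (123, np.float64(162.0))]
10 0 brass edge 42.7 handle edge 137.1 side brass c [305.7 166. ]
10 5 brass edge 32.0 handle edge 126.7 side brass c [306.6 165.3]
10 10 brass edge 21.2 handle edge 116.2 side brass c [307.5 164.6]
5 0 brass edge 37.3 handle edge 138.1 side brass c [306.2 163.5]
5 5 brass edge 25.5 handle edge 127.3 side brass c [307.1 162.7]
5 10 brass edge 13.5 handle edge 116.4 side brass c [308.  161.9]
0 0 brass edge 33.2 handle edge 140.2 side brass c [306.4 161.1]
0 5 brass edge 20.2 handle edge 129.1 side brass c [307.4 160.2]
0 10 brass edge 7.0 handle edge 117.7 side brass c [308.3 159.3]
-5 0 brass edge 30.6 handle edge 143.3 side brass c [306.6 158.9]
-5 5 brass edge 16.4 handle edge 132.0 side brass c [307.5 157.9]
-5 10 brass edge 1.9 handle edge 120.3 side brass c [308.4 156.9]
-10 0 brass edge 29.9 handle edge 147.6 side brass c [306.5 156.8]
-10 5 brass edge 14.6 handle edge 136.1 side brass c [307.5 155.7]
-10 10 brass edge -1.3 handle edge 124.3 side brass c [308.4 154.6]
```

The fit gives a wand level to within about 2°, gripped about 9 mm above the handle centre. Next I'll carry it gently so the tip is over the mat.

Emit:
step_arm:
  plan:
    - [[8,-4,0,-2,-1],[22,-12,-1,-5,-1],[38,-21,-2,-8,-1],[55,-31,-3,-11,-1],[72,-40,-4,-14,-1],[89,-50,-5,-17,-1],[106,-59,-5,-20,-1],[123,-69,-5,-23,-1]]

```text
t: 23.87
eef_pos: [539.5, 22.5, 192.5]
tcp_rot: [-3.139, 0.001, 1.188]
ft_force: [0.3, -1.0, -2.3]
opening: 0.184
grip_force: 30.0
```

```bash
python3 - <<'E'
from h import *
s=env.state();w=s["tcp_rot"][2];p=s["eef_pos"];d=np.array([578,155])-p[:2]
print(p,np.degrees(w),d@[np.cos(w),np.sin(w)],d@[np.sin(w),-np.cos(w)])
E
```

```text
[539.48152953  22.49451231 192.45993913] 68.06960076228418 137.30303455544995 -13.756945048859993
```

Emit:
step_arm:
  plan:
    - [[20,-2,0,-3,-1],[40,-4,0,-6,-1],[60,-6,0,-9,-1],[80,-8,0,-12,-1],[100,-10,0,-15,-1],[118,-12,0,-18,-1],[130,-13,0,-21,-1],[137,-14,0,-22,-1]]

```text
t: 24.53
eef_pos: [578.1, 155.0, 192.1]
tcp_rot: [-3.139, 0.0, 1.573]
ft_force: [-0.6, -1.1, -1.5]
opening: 0.186
grip_force: 30.0
```

Emit:
step_arm:
  plan:
    - [[0,0,0,0,-1],[0,0,0,0,-1],[0,0,0,0,-1],[0,0,0,0,-1],[0,0,0,0,-1],[0,0,0,0,-1]]

```text
t: 25.03
eef_pos: [578.3, 152.6, 194.0]
tcp_rot: [3.141, 0.0, 1.567]
ft_force: [-1.0, -0.2, -1.3]
opening: 0.183
grip_force: 30.0
```

```bash
python3 - <<'E'
from h import *
s=env.state();print(s["t"],s["eef_pos"].round(1),s["tcp_rot"].round(4),np.abs(s["qvel"]).max(),s["grip_force"])
c=cal("wrist");W=env.read_camera("wrist");S=env.read_camera("side");T=env.read_camera("top")
h=cv2.cvtColor(W,cv2.COLOR_BGR2HSV);print([(r,h[r,255:270,1].mean().round()) for r in list(range(4,16,1))+list(range(114,124))])
hs=cv2.cvtColor(S,cv2.COLOR_BGR2HSV);y=s["tcp_rot"][2]
G=s["eef_pos"]+[0,0,19];f=lambda L,a:G+L*np.array([np.cos(a)*np.cos(y),np.cos(a)*np.sin(y),-np.sin(a)])
for a in(5,0,-5):print(a,[proj("side",f(L,np.radians(a))).round(1) for L in(0,65,110,140)])
print("tip",f(140,0)); x,v=map(int,proj("side",f(90,0)))
x2,v2=map(int,proj("top",f(90,0)))
a=cv2.resize(S[v-60:v+60,x-60:x+60],(400,400),interpolation=2);b=cv2.resize(T[v2-60:v2+60,x2-60:x2+60],(400,400),interpolation=2);cv2.imwrite("pics/v9.png",np.hstack([a,b]));print(x-60,v-60,x2-60,v2-60)
E
```

```text
25.0333 [578.3 152.6 194. ] [3.1414e+00 1.0000e-04 1.5665e+00] 0.0036435556978386256 29.999713003635406
[(4, np.float64(167.0)), (5, np.float64(169.0)), (6, np.float64(172.0)), (7, np.float64(172.0)), (8, np.float64(170.0)), (9, np.float64(153.0)), (10, np.float64(111.0)), (11, np.float64(64.0)), (12, np.float64(40.0)), (13, np.float64(34.0)), (14, np.float64(35.0)), (15, np.float64(34.0)), (114, np.float64(34.0)), (115, np.float64(33.0)), (116, np.float64(33.0)), (117, np.float64(49.0)), (118, np.float64(109.0)), (119, np.float64(175.0)), (120, np.float64(197.0)), (121, np.float64(197.0)), (122, np.float64(193.0)), (123, np.float64(191.0))]
5 [array([295.2, 120.9]), array([292. , 110.2]), array([289.9, 103.1]), array([288.6,  98.5])]
0 [array([295.2, 120.9]), array([292.1, 108.8]), array([290. , 100.8]), array([288.7,  95.6])]
-5 [array([295.2, 120.9]), array([292.2, 107.6]), array([290.1,  98.7]), array([288.8,  92.9])]
tip [578.94418757 292.59228574 212.98525651]
230 44 126 63
```

View pics/v9.png

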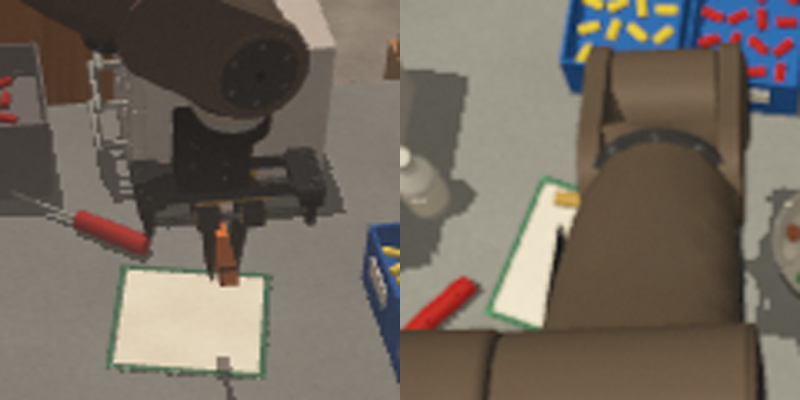

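The tip end is in the top crop at (555,199), which is full-image (172.5,122.7), with the wand level. I'll do a last numeric check of the tip position and hand in.

```bash
python3 - <<'E'
from h import *
p=onz("top",(172.5,122.7),213);print(p)
if np.linalg.norm(p[:2]-[578,295])<45: print(env.job_done(),env.state()["t"])
E
```

```text
[577.65871377 289.30995068 213.        ]
the job is handed in; nothing more can be done
the job is handed in; nothing more can be done
```

The job is handed in: the stones are stirred and still in the bowl (the white one was not re-measured after the last sweeps), and the wand is gripped by its handle, level to within about 2° and about 20 cm up, with its tip over the mat.

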